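# Pry the snap-fit cover off a junction box

## Task

The probe junction box on the worktop has to be opened. Take the screwdriver, put its blade over the box's front edge and under the cover at the cover's notch, and lever the snap-fit cover loose; then lay the screwdriver back on the worktop, draw the loosened cover out and lay it flat, top side up, on the floor of the metal tray. Do not let the cover fly off or drop it, and leave the other things on the bench as they are.

Things in the scene. Friction and masses are not known exactly. Their poses are not given: they have to be found in the camera images.
- junction_box: grey plastic junction box, 140 x 84 x 48 mm high, screwed down, hollow under its cover. Origin: centre of the underside; x from the front (notch side, towards the robot) to the rear. Rim at z = 48 mm: 10 mm wide along the sides (y +-31.5 to +-42), front wall 5 mm thick (x -70 to -65). Lugs to y +-54, glands at the rear. Free space for the blade: z 5 to 44, x -65 to 0, y +-8 mm.
- box_edge (a point): inner upper edge of the box's front wall, middle: (-65, 0, 48) mm in the box frame, same axes as the box. The fulcrum: the screwdriver's shaft lies on it and is levered over it.
- cover: white plastic snap-fit cover, sunk 1 mm below the box's rim, no room to grip it while shut; 45 g. Plate 3 mm (x -63 to 60.5, y +-30, z 15 to 18 mm) on side skirts reaching down to z = 0 (x -45 to 50). Origin: middle, level of the skirts' lower edges; axes as the box; shut it lies at (0, 0, 29) mm in the box frame. Notch 18 mm wide and 18 mm deep in the middle of its front edge.
- cover_lip (a point): inner end of the notch, underside of the plate: (-45, 0, 15) mm in the cover; shut, 20 mm behind and 4 mm below box_edge. The blade goes under it, tip about 9 mm past it. It only enters with the screwdriver sloping down to its tip by 32 to 50 degrees (40 is best). Lowering the handle until the screwdriver is about level lifts this edge 10 mm.
- cover_grip (a point): point (-35, 0, 12) mm in the cover, between the skirts near the front. Two spring catches inside hold the cover here: about 10 N lifts it past them; they snap over when it has risen 7 mm and then hold it up about 10 mm, sloping down to the rear by 0.12 rad. Only then can the cover be gripped here, across its 60 mm width, fingertips just above the box's rim.
- cover_tongues (a point): rear end of the cover, middle: (62, 0, 13.75) mm in the cover. Two tongues (at y +-18 mm) reach 5 mm under the box's rear bar; the cover swings up about them and must be drawn 8 mm or more to the front (-x) to unhook before it is lifted away.
- screwdriver: flat-blade screwdriver with a brown wooden handle, lying loose on the worktop. Long axis x, tip at +x; origin 13.4 mm below the axis, halfway along. Handle a round bar 27 mm in diameter, from x = -105 to -5 mm; shaft 6.2 mm in diameter from x = -5 to 105 mm. Axis 13.4 mm above the worktop as it lies on its handle; 80 g (varies), centre of mass at x = -49 mm.
- screwdriver_tip (a point): end of the blade, on the screwdriver's axis.
- screwdriver_handle (a point): middle of the handle, on the axis, 160 mm from the tip: the place to grip it, across the handle.
- tray: shallow open metal tray, 200 (x) x 160 (y) x 18 mm high, standing loose on the worktop, 0.5 kg. Origin at the centre of its underside; walls and floor 2.5 mm thick.
- sample_tin: flat round aluminium sample tin with a press lid, 70 mm across, 30 mm high; origin at the centre of its underside. A bystander, not to be disturbed.
- tape_roll: roll of tape lying flat, 96 mm across, 25 mm high; origin at the centre of its underside. A bystander.
- stopwatch: black electronic stopwatch lying face up, 71 x 60 x 19 mm; origin at the centre of its underside. A bystander.
- spanner: small open-ended steel spanner lying flat, 170 x 33 x 6 mm, long axis x; origin at the centre of its underside. A bystander lying in front of the junction box.
- marker_pen: white marker pen with a black cap, 17 x 135 x 16 mm, long axis y; origin at the centre of its underside. A bystander lying in front of the junction box.

How it is judged (in metres and radians):
On the way:
1. the cover's notch is raised at least 5 mm by the screwdriver bearing on the cover (z of cover_lip in the frame of junction_box above 0.049 m and contact force between screwdriver and cover above 0.3 N), for 0.05 s.
At the end, for the whole second after the job is handed in: Cover flat (0.1 rad), top up, on the tray's floor (lower edge under 8 mm above the tray's underside, centre within 60 mm of the tray's in x and y); tray level; screwdriver lying on the worktop outside the tray (handle and tip under 30 mm high); all at rest (z of cover in the frame of tray between -0.002 and 0.008 m and x of cover in the frame of tray between -0.06 and 0.06 m and y of cover in the frame of tray between -0.06 and 0.06 m and angle between cover's own z axis and vertical below 0.1 rad and angle between tray's own z axis and vertical below 0.05 rad and linear speed of each of cover, screwdriver below 0.03 m/s and height (world z) of each of screwdriver_handle, screwdriver_tip below 0.03 m and not (x of screwdriver_handle in the frame of tray between -0.1 and 0.1 m and y of screwdriver_handle in the frame of tray between -0.08 and 0.08 m)); the robot touches nothing.
It fails at once if a bystander (tin, tape roll, stopwatch, spanner or marker pen) is moved more than 30 mm (distance of any of sample_tin, tape_roll, stopwatch, spanner, marker_pen from where it was at the start of the episode above 0.03 m).
It fails at once if the cover flies off or is dropped (faster than 1 m/s) (linear speed of cover above 1 m/s).
It also fails if it takes over 69 s, if anything falls off the work surface, if the arm or the gripper's body presses on something with over 40 N, if the wrist force passes 120 N, or if a joint passes its speed limit or range.

## Robot

A 6-joint arm with a two-finger parallel gripper is mounted at the origin on a cart in front of the work surface, level with it; the furniture and walls round the work are solid. World frame = base frame: x ahead of the robot, y to its left, z up, the work surface at z = 0. Lengths are in mm, angles in rad, forces in N, time in s.
With the tool pointing down it reaches from about 275 to 750 mm from the base axis. Payload 10.2 kg.
Tool frame: the origin (TCP) lies midway between the tips of the shut fingers; the grasp point (between the pads) lies 19 mm behind it (pinch_z is the distance from the TCP to the grasp point, in mm); z points along the fingers, y is the direction in which the jaws open and shut (so a half turn about z gives the same grasp; the last joint's range is limited). The gripper opens to 88 mm and grips with 3 to 60 N. Pads are 18 mm wide; open, the fingers measure 123 mm over their backs; the gripper's body (75 mm by 187 mm) begins 45 mm behind the grasp point.
Start: joints at [1.041, 0.313, 1.498, -0, 1.331, -0.223], TCP at [158.568, 500.487, 238.72] pointing down, gripper open.
Joint ranges: [-2.94, 2.94], [-0.97, 2.17], [0.19, 2.56], [-1.23, 4.37], [0.02, 3.11], [-2.88, 2.88]. Speed limits (rad/s): [2.39, 2.39, 3.01, 3.14, 3.14, 3.14].

## Interface

Orientations are given as [roll, pitch, yaw] about the fixed x, y, z axes, in that order (R = Rz(yaw) Ry(pitch) Rx(roll)).
In Python, from workcell import observe, camera, camera_model, job_done, masks_of, landmark_of, pinch_z gives the robot as it stands.
- The arm moves only by the tool drive_tool, never from a script. Its argument "increments" is a list of rows, each a list of 3 entries, a list of its own where there are three numbers: the turn, a rotation vector about the tool's x, y, z in rad, then the shift along the tool's x, y, z in cm, then the opening in per cent of the stroke, from 0 (shut) to 100 (fully open). A call has 1 to 12 rows; each row shifts and turns the commanded pose from where the row before left it, along the tool's axes as they then stand; what a row does not reach is not made up. A row lasts 1/10 s, in which the tool goes at most 50 mm and 8.59 degrees, less where a joint would pass 70% of its speed; a pose out of reach is approached as far as the arm can. A call is refused whole if a number of a shift passes 5 or a number of a turn 0.15, either way. A call with a gripper value outside its range is refused whole. The fingers move at their own pace and stop on an object; "force" is the grip in N (left out, the last holds). Time passes only in rows, so rows that do not move let the fingers close. It gives the time, the measured TCP pose, the force and the opening at its end, in the units of the state.
- observe(): the state, without advancing time (a new reading comes with each control period).
- camera(name): name is "scene" or "top" or "wrist"; returns (picture, depth): 384x512x3 uint8, red, green, blue; 384x512 float32, mm along the optical axis (not along the pixel's ray), 0 where there is no reading.
- camera_model(name): a dict with "fov_y" (degrees; the focal length in pixels is half the picture's height over the tangent of half this angle, whatever the lens; pixels are square), "cx", "cy" (the principal point, pixels), "world_from_camera" (4x4, takes a point from camera to world coordinates). Camera axes: x right, y down, z forward; pixel columns grow to the right and rows downward; lengths in mm; the calibration is good to about 2 mm. A picture is of the moment at which its call begins: read the wrist's pose just before it. camera_model takes no time and is no camera call; for the wrist camera it gives the pose at the moment of the call.
- job_done(): hands the job in, once; it reports no verdict.
Trained networks look in the newest picture that a camera, given by its name, has taken for a name from the list of things; names that differ only in an ending like _2 or _b are one class to them, and where a whole thing is asked for, a point or a joint stands for the part that bears it (a point fixed in the world has none). Each returns a list of dicts, best first, with "score" (0 to 1); they miss things now and then, are a little off and sometimes report something else, mostly with a low value. They report only what shows in the picture. A call takes as long as a camera call.
- masks_of(query, camera): "pixels" (384x512 bool, what is visible of it).
- landmark_of(query, camera): "position" ([x, y, z] in mm, in world coordinates, good to about 4 mm: a listed point, or the origin of a listed thing).
The state is a dict: "clock": time; "q": joint angles; "joint_vel": joint speeds; "effort": joint torques, N m; "eef_pos": TCP position; "orientation": TCP orientation; "wrist_force": force on the tool from outside, world axes, zero at the start; "moment": the same for the moment, N m; "opening": finger opening in mm.
Only numpy, scipy, OpenCV 4.12 (cv2) and the standard library are available. Lean on these libraries where they do the work, as an engineer would, in place of code of your own. Each camera call takes 0.05 s, during which the arm holds its last target. There are 200 camera calls.

## Working session

There is one attempt and no reset: what is moved stays moved. The work goes in short steps, Python scripts to look and compute and a tool call to move; the robot and the scene stay as the last step left them, time stands still between calls to the robot, and variables do not carry over. Pictures are saved under pics/ and viewed, about 8 in all and at most 12, crops included, and the job is handed in when it is done.

Besides the shell and the picture viewer there is one more tool, called after "Emit:" in YAML: its name, and indented under it one key for each argument. drive_tool: Moves the arm, as the interface text tells. Its arguments: {"type":"object","properties":{"increments":{"type":"array","items":{"type":"array"}},"force":{"type":"number"}},"required":["increments"]}

```bash
ls; mkdir -p pics; cat > h.py <<'E'
import numpy as np, cv2
from scipy.spatial.transform import Rotation as R
from workcell import *
np.set_printoptions(precision=1,suppress=True)
def world(cam,uv,depth,m=None):
    m=m or camera_model(cam); f=192/np.tan(np.radians(m['fov_y']/2))
    uv=np.atleast_2d(uv); d=np.array([depth[int(v),int(u)] for u,v in uv])
    p=np.c_[(uv[:,0]-m['cx'])/f*d,(uv[:,1]-m['cy'])/f*d,d,np.ones(len(d))]
    return (np.array(m['world_from_camera'])@p.T).T[:,:3]
def cloud(cam,mask,depth,m=None):
    v,u=np.where(mask&(depth>0)); return world(cam,np.c_[u,v],depth,m)
E
python3 - <<'E'
from h import *
o=observe(); print(o['clock'],o['eef_pos'],o['orientation'],pinch_z if not callable(pinch_z) else pinch_z())
for c in ['scene','top']:
    p,d=camera(c); cv2.imwrite(f'pics/{c}0.png',p[:,:,::-1]); np.save(f'pics/{c}0.npy',d)
    m=camera_model(c); print(c,np.array(m['world_from_camera'])[:3,3],m['fov_y'])
    for n in ['junction_box','box_edge','cover','cover_lip','cover_grip','cover_tongues','screwdriver','screwdriver_tip','screwdriver_handle','tray','sample_tin','tape_roll','stopwatch','spanner','marker_pen']:
        l=landmark_of(n,c); print(c,n,[(np.array(x['position']).round(1).tolist(),round(x['score'],2)) for x in l[:2]])
i=np.hstack([cv2.imread('pics/scene0.png'),cv2.imread('pics/top0.png')]); cv2.imwrite('pics/a.png',cv2.resize(np.vstack([i[:,:512],i[:,512:]]),(780,int(768*780/512)))[:, :])
E
```

```text
pics
0.0 [158.5 500.3 238.2] [-3.1 -0.   2.8] 18.700000000000003
scene [ 131.  -810.3  521.9] 50.93858016089027
scene junction_box [([649.8, -102.3, 3.3], 0.76), ([587.3, -96.1, 47.8], 0.27)]
scene box_edge [([588.8, -101.2, 48.0], 0.87), ([704.4, -377.1, 1.7], 0.18)]
scene cover [([652.5, -104.0, 29.0], 0.64)]
scene cover_lip [([606.6, -105.1, 44.5], 0.93)]
scene cover_grip [([616.3, -100.4, 41.0], 0.67)]
scene cover_tongues [([714.8, -111.8, 44.6], 0.77)]
scene screwdriver [([507.8, -347.3, -3.9], 0.84), ([419.6, -58.2, 1.6], 0.2)]
scene screwdriver_tip [([614.5, -364.9, 11.6], 0.62)]
scene screwdriver_handle [([459.2, -347.4, 7.5], 0.82)]
scene tray [([502.1, 171.2, -0.5], 0.98), ([702.9, -377.1, 0.6], 0.62)]
scene sample_tin [([728.6, -277.2, 1.8], 0.76), ([617.6, -103.0, 41.7], 0.71)]
scene tape_roll [([701.8, -374.3, 1.2], 0.73), ([603.1, -105.9, 43.6], 0.36)]
scene stopwatch [([721.9, 103.9, 1.9], 0.83), ([418.7, -59.8, -0.4], 0.65)]
scene spanner [([417.7, -59.6, 1.7], 0.6)]
scene marker_pen [([454.2, -200.2, -3.6], 0.75)]
top [450.2 -77.7 891.2] 55.34845990305421
top junctio
[... 172 characters left out ...]
[603.4, -104.6, 43.6], 0.91)]
top cover_grip [([605.0, -103.4, 44.0], 0.71), ([615.5, -102.9, 42.0], 0.61)]
top cover_tongues [([717.3, -111.7, 38.5], 0.87)]
top screwdriver [([509.0, -351.2, -2.2], 0.94)]
top screwdriver_tip [([616.6, -362.5, 16.1], 0.83), ([724.0, 101.7, 5.0], 0.59)]
top screwdriver_handle [([459.2, -348.6, 14.0], 0.67)]
top tray [([500.1, 168.0, -4.3], 0.88)]
top sample_tin [([732.5, -274.7, -3.3], 0.93)]
top tape_roll [([701.1, -375.3, -5.3], 0.95), ([728.9, -269.2, -2.3], 0.74)]
top stopwatch [([721.5, 101.9, 1.5], 0.81), ([586.9, -103.0, 48.5], 0.25)]
top spanner [([420.9, -55.9, -0.2], 0.74), ([606.1, -103.6, 44.5], 0.37)]
top marker_pen [([455.4, -200.1, 1.4], 0.91)]
```

```bash
python3 - <<'E'
from h import *
pt,dt=camera('top'); m=camera_model('top')
full=cloud('top',dt>0,dt,m)
def rect(P): 
    r=cv2.minAreaRect(P[:,:2].astype(np.float32)); return np.round(r[0],1),np.round(r[1],1),round(r[2],2)
near=lambda c,r:np.hypot(*(full[:,:2]-c).T)<r
b=full[near([652,-105],100)&(full[:,2]>44)&(full[:,2]<53)]
print('box rim',rect(b),np.median(b[:,2]))
t=full[near([501,170],150)&(full[:,2]>10)&(full[:,2]<25)]; print('tray wall',rect(t))
for cam in ['top','scene']:
    p,d=camera(cam); mm=camera_model(cam)
    for n in ['screwdriver','cover','junction_box','tray','spanner','marker_pen']:
        L=masks_of(n,cam)
        if not L: print(cam,n,'none'); continue
        P=cloud(cam,L[0]['pixels'],d,mm); 
        print(cam,n,round(L[0]['score'],2),len(P),rect(P),np.percentile(P[:,2],[5,50,95]))
        if n=='screwdriver':
            c=P[:,:2].mean(0);u=np.linalg.svd(P[:,:2]-c)[2][0] if len(P)<3000 else None
            u=u*np.sign(u[0]); s=(P[:,:2]-c)@u; print('axis',c,u.round(3),'ends',c+u*s.min(),c+u*s.max(), 'ztop',P[:,2].max())
            for a in np.arange(-100,120,20):
                k=abs(s-a)<8
                if k.any(): print(a,P[k].mean(0),np.percentile(P[k,2],90))
a=cv2.imread('pics/top0.png'); cv2.imwrite('pics/t.png',cv2.resize(a,(768,576)))
E
```

```text
box rim (array([ 650.1, -108.7]), array([ 83.9, 140.4]), 85.79) 46.50985939700388
tray wall (array([492.4, 185.1]), array([201.7, 216. ]), 88.74)
top screwdriver 0.82 589 (array([ 504.8, -357.5]), array([ 32.9, 205.1]), 83.91) [-0.1 21.6 26.2]
axis [ 470.  -348.6] [ 1.  -0.1] ends [ 403.4 -341.5] [ 607.4 -363.1] ztop 28.850599320554238
-60 [ 411.8 -343.3   18.4] 25.13048832253287
-40 [ 430.  -344.9   20.3] 26.377737722914038
-20 [ 450.3 -347.    20.2] 25.13576222348479
0 [ 469.9 -347.1   21.2] 25.162722749968385
20 [ 489.9 -349.5   20.2] 24.60477114085752
40 [ 509.4 -352.    20.7] 24.401060876732526
60 [ 528.2 -357.8   10.6] 16.127618477446163
100 [ 567.  -360.1   14.5] 16.43478026509706
top cover 0.66 1315 (array([ 650.3, -108.6]), array([ 65.6, 130.9]), 84.98) [42.8 45.8 48.3]
top junction_box 0.62 1216 (array([ 662.6, -109. ]), array([109.2, 167.1]), 86.98) [ 1.1 45.6 49.2]
top tray 0.93 5794 (array([498.8, 169.1]), array([169.7, 202.1]), 88.45) [-0.6  2.1 18.7]
top spanner 0.72 367 (array([416.2, -60.7]), array([ 28.7, 159.1]), 56.98) [2.5 4.9 7.2]
top marker_pen 0.8 351 (array([
[... 437 characters left out ...]
20 [ 493.  -355.6   17.9] 24.14920467831422
40 [ 511.4 -358.2   18.7] 23.57359417368151
60 [ 532.  -355.4   13.6] 16.964824505698903
80 [ 554.1 -360.1   15.9] 17.47173537501275
100 [ 573.6 -360.8   14.9] 17.418302190586427
scene cover 0.76 530 (array([ 653.6, -107. ]), array([ 69.3, 125.3]), 81.32) [45.1 46.7 48. ]
scene junction_box 0.69 1377 (array([ 659.6, -114.8]), array([ 96.8, 156.7]), 86.85) [ 3.9 29.7 48.6]
scene tray 0.83 2334 (array([512.4, 187.3]), array([214.4, 219.7]), 88.03) [ 0.8  3.4 19.5]
scene spanner 0.69 329 (array([419.3, -61. ]), array([ 35.2, 167.3]), 56.33) [0.5 5.  6.7]
scene marker_pen 0.69 307 (array([ 457.2, -201.2]), array([135.7,  19.6]), 39.55) [ 8.2 13.8 16. ]
```

View pics/t.png

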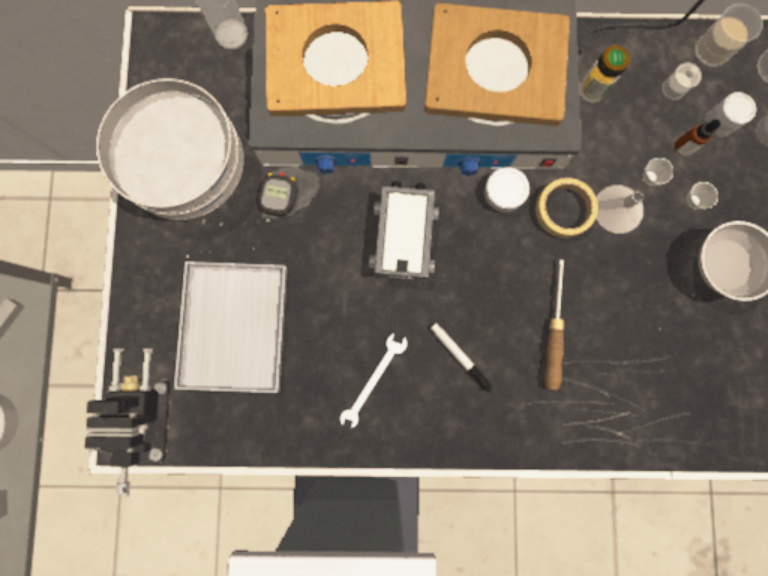

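View pics/scene0.png

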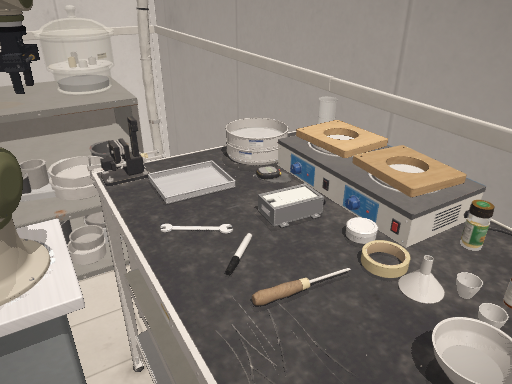

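The top view shows the tray left (230,325), the box in the middle (405,230) with its notch towards the robot, the screwdriver right (555,325) with its tip up, and the spanner and pen in front of the box. The scene view agrees, so the network reports fit the picture.

```bash
cat >> h.py <<'E'
from scipy.linalg import logm,expm
def pose(o=None):
    o=o or observe(); T=np.eye(4); T[:3,:3]=R.from_euler('xyz',o['orientation']).as_matrix(); T[:3,3]=o['eef_pos']; return T
def mk(p,yaw,slope=0):
    """tool with z down, then leaned so a tool held level slopes down (to heading yaw-pi) by slope"""
    a=yaw-np.pi; h=np.array([np.cos(a),np.sin(a),0]); k=np.array([0,0,1.])
    z=-np.sin(slope)*h-np.cos(slope)*k; x=-(np.cos(slope)*h-np.sin(slope)*k)
    T=np.eye(4); T[:3,:3]=np.c_[x,np.cross(z,x),z]; T[:3,3]=p; return T
def plan(T0,T1,N=None):
    D=np.linalg.inv(T0)@T1; L=np.real(logm(D))
    w=np.linalg.norm([L[2,1],L[0,2],L[1,0]]); d=np.linalg.norm(L[:3,3])
    n=N or max(1,int(np.ceil(max(d/45,w/0.14)))); S=np.real(expm(L/n))
    r=R.from_matrix(S[:3,:3]).as_rotvec()
    print(n,'rows of [',np.round(r,4).tolist(),',',np.round(S[:3,3]/10,3).tolist(),']'); return n
E
python3 - <<'E'
from h import *
o=observe(); print(o['clock'],o['orientation'],o['q'])
T=pose(); print(T.round(3))
T0=T.copy(); T0[2,3]+=50
plan(T0,mk([459,-348,170],np.pi-.1))
T=np.array
E
```

```text
2.35 [-3.1 -0.   2.8] [ 1.   0.3  1.5  0.   1.3 -0.2]
[[ -1.    0.3  -0.  158.6]
 [  0.3   1.    0.  500.5]
 [  0.   -0.   -1.  238.7]
 [  0.    0.    0.    1. ]]
21 rows of [ [-0.0, -0.0, -0.0098] , [-2.239, -3.664, 0.565] ]
```

Emit:
drive_tool:
  increments:
    - [[0,0,0],[0,0,-5],100]
    - [[0,0,-0.01],[-2.24,-3.66,0.56],100]
    - [[0,0,-0.01],[-2.24,-3.66,0.56],100]
    - [[0,0,-0.01],[-2.24,-3.66,0.56],100]
    - [[0,0,-0.01],[-2.24,-3.66,0.56],100]
    - [[0,0,-0.01],[-2.24,-3.66,0.56],100]
    - [[0,0,-0.01],[-2.24,-3.66,0.56],100]
    - [[0,0,-0.01],[-2.24,-3.66,0.56],100]
    - [[0,0,-0.01],[-2.24,-3.66,0.56],100]
    - [[0,0,-0.01],[-2.24,-3.66,0.56],100]
    - [[0,0,-0.01],[-2.24,-3.66,0.56],100]
    - [[0,0,-0.01],[-2.24,-3.66,0.56],100]

```text
clock: 3.55
eef_pos: [294.7, 47.0, 227.2]
orientation: [3.142, 0.001, 2.945]
wrist_force: [1.0, 1.4, 0.0]
opening: 88.4
```

Emit:
drive_tool:
  increments:
    - [[0,0,-0.01],[-2.24,-3.66,0.56],100]
    - [[0,0,-0.01],[-2.24,-3.66,0.56],100]
    - [[0,0,-0.01],[-2.24,-3.66,0.56],100]
    - [[0,0,-0.01],[-2.24,-3.66,0.56],100]
    - [[0,0,-0.01],[-2.24,-3.66,0.56],100]
    - [[0,0,-0.01],[-2.24,-3.66,0.56],100]
    - [[0,0,-0.01],[-2.24,-3.66,0.56],100]
    - [[0,0,-0.01],[-2.24,-3.66,0.56],100]
    - [[0,0,-0.01],[-2.24,-3.66,0.56],100]
    - [[0,0,-0.01],[-2.24,-3.66,0.56],100]
    - [[0,0,0],[0,0,0],100]

```text
clock: 4.65
eef_pos: [461.1, -350.1, 169.1]
orientation: [3.141, -0.001, 3.043]
wrist_force: [-0.4, 0.7, 0.4]
opening: 88.1
```

```bash
python3 - <<'E'
from h import *
o=observe(); print(o['clock'],o['eef_pos'],np.round(o['orientation'],3),np.round(o['q'],2))
m=camera_model('wrist'); p,d=camera('wrist'); cv2.imwrite('pics/w1.png',p[:,:,::-1])
for n in ['screwdriver','screwdriver_tip','screwdriver_handle']: print(n,[(np.round(x['position'],1),x['score']) for x in landmark_of(n,'wrist')[:2]])
L=masks_of('screwdriver','wrist')
print(np.array(m['world_from_camera']).round(2),m['fov_y'])
if L:
    P=cloud('wrist',L[0]['pixels'],d,m); c=P[:,:2].mean(0);u=np.linalg.svd(P[:,:2]-c,full_matrices=False)[2][0];u*=np.sign(u[0]);s=(P[:,:2]-c)@u
    print(L[0]['score'],len(P),np.arctan2(u[1],u[0]))
    for a in range(-80,140,20):
        k=abs(s-a)<6
        if k.sum()>5: n=np.array([-u[1],u[0]]);t=(P[k,:2]-c)@n; print(a,c+u*a+n*(t.max()+t.min())/2,'w',t.max()-t.min(),'z',np.percentile(P[k,2],95))
    print('ends',c+u*s.min(),c+u*s.max())
E
```

```text
4.65 [ 461.1 -350.1  169.1] [ 3.1 -0.   3. ] [-0.8  0.5  1.4 -0.   1.2 -2.3]
screwdriver [(array([ 508.4, -349.7,    1.3]), 0.74)]
screwdriver_tip []
screwdriver_handle [(array([ 457.1, -345.3,   14.1]), 0.56)]
[[   0.1    0.9    0.3  386.1]
 [   1.    -0.1   -0.  -342.5]
 [   0.     0.3   -1.   314.3]
 [   0.     0.     0.     1. ]] 64.21641219407512
0.6 2846 -0.10317814573083829
-60 [ 406.6 -342. ] w 21.164795499153186 z 23.7798059727337
-40 [ 426.5 -344.2] w 26.031595186802015 z 26.11066399966048
-20 [ 446.4 -345.9] w 21.882484066935948 z 24.717897394018006
0 [ 466.3 -347.9] w 24.359062179002876 z 25.518465065302905
20 [ 486.2 -349.9] w 22.651659942287864 z 24.151280544348186
40 [ 506.1 -352.3] w 20.110550136516963 z 23.196908970642482
60 [ 526.  -354.2] w 7.82716515185087 z 15.889541528511064
80 [ 545.9 -356.3] w 5.4856714258590875 z 16.23292136139824
100 [ 565.8 -358.2] w 5.610278187566487 z 15.911648813564767
120 [ 585.7 -360.2] w 5.678464963286401 z 15.724546980187172
ends [ 404.7 -341.7] [ 587.2 -360.6]
```

View pics/w1.png

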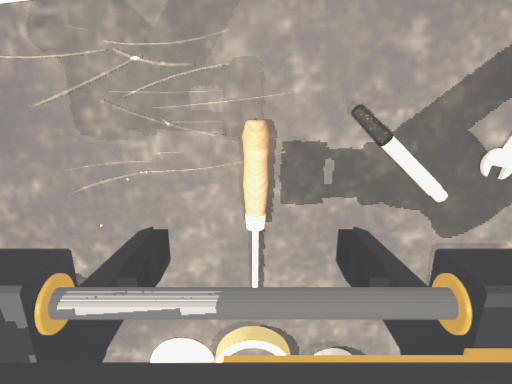

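The wrist view shows the handle at (256,170) centred between the jaws and aligned with them, and the pen well to the side at (400,150).

```bash
python3 - <<'E'
from h import *
T=pose(); A=mk([457,-347,35],np.pi-.103); plan(T,A,4); plan(A,mk([457,-347,3],np.pi-.103),2)
E
```

```text
4 rows of [ [-0.0001, 0.0001, 0.0017] , [0.084, -0.037, 3.418] ]
2 rows of [ [0.0, 0.0, -0.0] , [0.0, 0.0, 1.6] ]
```

Emit:
drive_tool:
  increments:
    - [[0,0,0.002],[0.09,-0.04,3.4],100]
    - [[0,0,0.002],[0.08,-0.04,3.4],100]
    - [[0,0,0.002],[0.08,-0.04,3.4],100]
    - [[0,0,0],[0.08,-0.03,3.4],100]
    - [[0,0,0],[0,0,1.6],100]
    - [[0,0,0],[0,0,1.6],100]
    - [[0,0,0],[0,0,0],100]
    - [[0,0,0],[0,0,0],0]
    - [[0,0,0],[0,0,0],0]
    - [[0,0,0],[0,0,0],0]
    - [[0,0,0],[0,0,0],0]
    - [[0,0,0],[0,0,0],0]
  force: 50

```text
clock: 6.1
eef_pos: [457.2, -348.0, 3.5]
orientation: [-3.141, 0.0, 3.039]
wrist_force: [0.2, -0.7, 0.2]
opening: 50.0
```

Emit:
drive_tool:
  increments:
    - [[0,0,0],[0,0,0],0]
    - [[0,0,0],[0,0,0],0]
    - [[0,0,0],[0,0,0],0]
    - [[0,0,0],[0,0,0],0]
    - [[0,0,0],[0,0,0],0]
    - [[0,0,0],[0,0,0],0]
    - [[0,0,0],[0,0,-2],0]
    - [[0,0,0],[0,0,-4],0]
    - [[0,0,0],[0,0,-4],0]
    - [[0,0,0],[0,0,-4],0]
    - [[0,0,0],[0,0,-4],0]
    - [[0,0,0],[0,0,0],0]

```text
clock: 7.3
eef_pos: [458.5, -349.4, 188.6]
orientation: [-3.135, 0.007, 3.039]
wrist_force: [1.1, 0.1, -0.6]
opening: 26.1
```

```bash
python3 - <<'E'
from h import *
o=observe(); print(o['clock'],o['eef_pos'],np.round(o['orientation'],3),o['opening'],o['wrist_force'])
for c in ['top','scene','wrist']:
    m=camera_model(c); p,d=camera(c); cv2.imwrite(f'pics/{c}2.png',p[:,:,::-1])
    for n in ['screwdriver_tip','screwdriver_handle']: print(c,n,[(np.round(x['position'],1),x['score']) for x in landmark_of(n,c)[:2]])
    L=masks_of('screwdriver',c)
    if L:
        P=cloud(c,L[0]['pixels'],d,m); P=P[P[:,2]>100]; 
        if len(P)<20: continue
        for a in range(400,640,20):
            k=abs(P[:,0]-a)<6
            if k.sum()>4: print(c,a,np.median(P[k],0),np.ptp(P[k,1]),np.percentile(P[k,2],95))
E
```

```text
7.3 [ 458.5 -349.4  188.6] [-3.1  0.   3. ] 26.109674772536415 [ 1.1  0.1 -0.6]
top screwdriver_tip [(array([ 619. , -363.9,  198.6]), 0.7)]
top screwdriver_handle []
top 500 [ 502.7 -352.8  206.8] 17.697245931739985 210.43782076709942
top 520 [ 516.7 -354.8  204.3] 16.363059880896856 208.8652566358395
top 540 [ 540.5 -358.5  201.2] 5.064652974823332 203.42762247398616
top 560 [ 559.  -360.4  201.2] 6.040076472981696 203.45176738670784
top 580 [ 580.2 -362.3  201.4] 7.076985499321438 203.38781110702917
top 600 [ 599.8 -365.   201.6] 4.247300745041514 202.85425887369405
scene screwdriver_tip [(array([ 614.3, -362.7,  193.1]), 0.57)]
scene screwdriver_handle [(array([ 460.5, -349.1,  186. ]), 0.77)]
scene 420 [ 419.6 -353.9  198.3] 19.04878324931275 205.1188474268217
scene 440 [ 439.4 -356.4  198.8] 91.53330004036394 204.6729702598437
scene 460 [ 455.8 -346.3  203.1] 17.56020929174707 204.0588888626453
scene 480 [ 481.6 -362.5  191.4] 3.156186962759307 195.16241606452735
scene 500 [ 500.1 -362.8  190.7] 5.970535234708848 194.67730065774353
scene 520 [ 515.6 -363.9  190.4] 2.446872785422727 192.90530394178916
scene 560 [ 561.2 -361.3  193.5] 4.153583131686844 195.10153715557746
scene 580 [ 580.2 -363.4  193.5] 5.620729644709797 195.38839801875534
scene 600 [ 598.  -365.   192.8] 4.618307038764215 194.4233330898684
wrist screwdriver_tip []
wrist screwdriver_handle [(array([ 456. , -346.4,  190.9]), 0.98)]
wrist 400 [ 405.  -343.4  197. ] 17.996568651045777 201.07976634025567
wrist 420 [ 419.6 -343.5  203. ] 25.52940709054019 205.17450300459487
wrist 440 [ 439.8 -345.8  202. ] 24.440238440540952 203.81876417293918
wrist 460 [ 459.7 -347.7  202.1] 25.077567628855036 204.10292145492855
wrist 480 [ 485.1 -352.3  202.6] 12.792515807155382 203.4874285761419
wrist 500 [ 500.  -352.   200.6] 21.34855770546079 202.22330344046472
```

```bash
cat >> h.py <<'E'
TIP=np.array([-158,0,-10.])
H=-0.070; EDGE=np.array([586.5,-103.8,48.])
def box(p):
    c,s=np.cos(H),np.sin(H); x,y,z=p[0]+65,p[1],p[2]
    return np.array([EDGE[0]+c*x-s*y,EDGE[1]+s*x+c*y,z])
def tipat(p,slope,dyaw=0,TIP=TIP):
    T=mk([0,0,0],np.pi+H+dyaw,slope); T[:3,3]=box(p)-T[:3,:3]@TIP; return T
E
python3 - <<'E'
from h import *
o=observe(); T=pose(o); print(o['clock'],T[:3,3],o['joint_vel'], (T@np.r_[TIP,1])[:3])
G=tipat([-82,0,68],np.radians(40)); print(G)
plan(T,G,12)
E
```

```text
7.9 [ 457.1 -347.9  182.8] [ 0. -0. -0. -0.  0.  0.] [ 614.3 -364.1  192.8]
[[ -0.8   0.1  -0.6 442.4]
 [  0.1   1.    0.  -93.7]
 [  0.6   0.   -0.8 161.9]
 [  0.    0.    0.    1. ]]
12 rows of [ [0.001, 0.0581, -0.0026] , [0.243, 2.1, 0.264] ]
```

Emit:
drive_tool:
  increments:
    - [[0,0.058,0],[0.24,2.1,0.26],0]
    - [[0,0.058,-0.005],[0.24,2.1,0.26],0]
    - [[0,0.058,0],[0.24,2.1,0.26],0]
    - [[0,0.058,-0.005],[0.24,2.1,0.26],0]
    - [[0.005,0.058,-0.005],[0.24,2.1,0.26],0]
    - [[0,0.058,0],[0.24,2.1,0.26],0]
    - [[0,0.058,-0.005],[0.24,2.1,0.26],0]
    - [[0,0.058,0],[0.24,2.1,0.26],0]
    - [[0.005,0.058,-0.005],[0.24,2.1,0.26],0]
    - [[0,0.058,0],[0.24,2.1,0.26],0]
    - [[0,0.058,-0.005],[0.24,2.1,0.26],0]
    - [[0,0.058,0],[0.24,2.1,0.26],0]

```text
clock: 9.1
eef_pos: [443.0, -92.9, 162.8]
orientation: [3.141, -0.698, 3.071]
wrist_force: [-0.7, -0.3, -1.0]
opening: 25.4
```

Emit:
drive_tool:
  increments:
    - [[0,0,0],[0,0,0],0]
    - [[0,0,0],[0,0,0],0]
    - [[0,0,0],[0,0,0],0]
    - [[0,0,0],[0,0,0],0]
    - [[0,0,0],[0,0,0],0]

```text
clock: 9.6
eef_pos: [443.0, -94.3, 163.0]
orientation: [3.141, -0.695, 3.07]
wrist_force: [0.9, 0.6, -1.3]
opening: 25.7
```

```bash
cat > look.py <<'E'
from h import *
import sys
tag=sys.argv[1]; names=sys.argv[2].split(',')
o=observe(); T=pose(o); print(o['clock'],T[:3,3],np.round(o['orientation'],3),'open',round(o['opening'],1),'F',o['wrist_force'],'tip',(T@np.r_[TIP,1])[:3])
ims=[]
for c in sys.argv[3].split(','):
    m=camera_model(c); p,d=camera(c); ims.append(p[:,:,::-1].copy()); np.save(f'pics/{tag}{c}.npy',d)
    for n in names: print(c,n,[(np.round(x['position'],1),round(x['score'],2)) for x in landmark_of(n,c)[:2]])
    f=192/np.tan(np.radians(m['fov_y']/2)); q=np.linalg.inv(m['world_from_camera'])@np.r_[EDGE,1]
    u,v=int(m['cx']+f*q[0]/q[2]),int(m['cy']+f*q[1]/q[2])
    if c!='wrist':
        u=np.clip(u,65,447);v=np.clip(v,60,324); ims[-1]=cv2.resize(ims[-1][v-60:v+60,u-65:u+65],(390,360),interpolation=cv2.INTER_CUBIC); print(c,'crop origin',u-65,v-60)
    else: ims[-1]=cv2.resize(ims[-1],(480,360))
    cv2.imwrite(f'pics/{tag}{c}.png',p[:,:,::-1])
cv2.imwrite(f'pics/{tag}.png',np.hstack(ims)[:,:800])
E
python3 look.py c screwdriver_tip,screwdriver_handle,box_edge,cover_lip,cover_tongues top,scene
```

```text
9.6 [443.  -94.3 163. ] [ 3.1 -0.7  3.1] open 25.7 F [ 0.9  0.6 -1.3] tip [ 570.4 -103.5   69.5]
top screwdriver_tip []
top screwdriver_handle [(array([ 699.6, -376.3,   -4.2]), 0.24)]
top box_edge []
top cover_lip []
top cover_tongues []
top crop origin 202 120
scene screwdriver_tip [(array([ 571.4, -104.1,   69.9]), 0.9), (array([481.2, -89.9, 123.8]), 0.22)]
scene screwdriver_handle [(array([451.3, -93.9, 165.2]), 0.6)]
scene box_edge [(array([586.6, -99.8,  46.2]), 0.94)]
scene cover_lip []
scene cover_tongues [(array([ 712.2, -113.5,   41.6]), 0.93)]
scene crop origin 201 141
```

View pics/c.png

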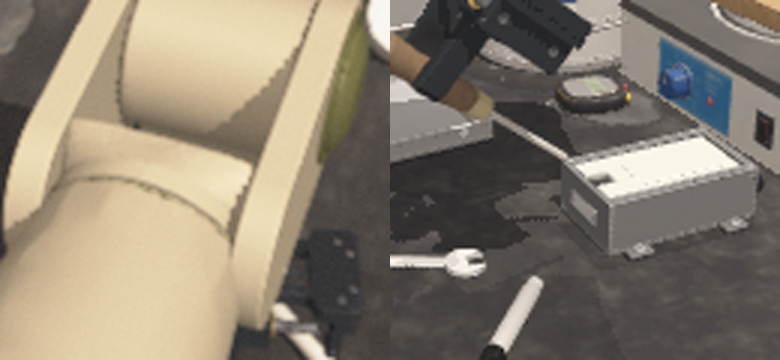

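The top view is hidden by the arm. In the scene crop, the blade (570,158) points down at the notch (605,178), and the network's tip is within 1 mm of my prediction.

Emit:
drive_tool:
  increments:
    - [[0,0,0],[-1,0,0.12],0]
    - [[0,0,0],[-1,0,0],0]
    - [[0,0,0],[-0.7,0,0],0]
    - [[0,0,0],[-0.5,0,0],0]
    - [[0,0,0],[-0.3,0,0],0]
    - [[0,0,0],[0,0,0],0]
    - [[0,0,0],[0,0,0],0]

```text
clock: 10.9
eef_pos: [469.0, -95.6, 139.5]
orientation: [3.141, -0.696, 3.071]
wrist_force: [0.7, -0.6, -0.5]
opening: 25.6
```

```bash
python3 look.py d screwdriver_tip,box_edge,cover_lip scene; python3 - <<'E'
import cv2
a=cv2.imread('pics/dscene.png'); cv2.imwrite('pics/d2.png',cv2.resize(a[170:260,240:340],(700,600)[:2] if 0 else (660,594),interpolation=cv2.INTER_CUBIC))
E
```

```text
10.9 [469.  -95.6 139.5] [ 3.1 -0.7  3.1] open 25.6 F [ 0.7 -0.6 -0.5] tip [ 596.4 -104.6   45.9]
scene screwdriver_tip [(array([ 596.5, -103.4,   45.4]), 0.78)]
scene box_edge [(array([ 587.3, -100.8,   47.2]), 0.58), (array([ 651.1, -107.8,   30.2]), 0.56)]
scene cover_lip [(array([ 603.8, -107.9,   40.5]), 0.65)]
scene crop origin 201 141
```

View pics/d2.png

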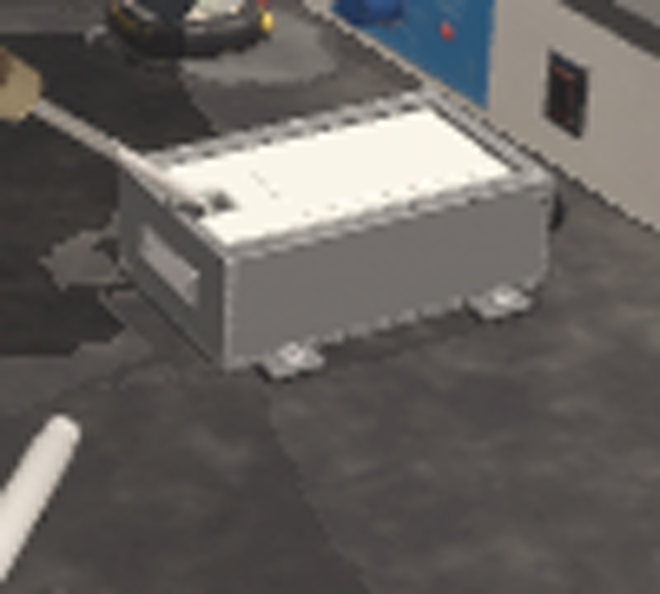

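The blade has entered the notch at (205,200), with dark gap on both sides and no contact force. I'll push on.

Emit:
drive_tool:
  increments:
    - [[0,0,0],[-0.5,0,0],0]
    - [[0,0,0],[-0.5,0,0],0]
    - [[0,0,0],[-0.5,0,0],0]
    - [[0,0,0],[-0.5,0,0],0]
    - [[0,0,0],[-0.5,0,0],0]
    - [[0,0,0],[0,0,0],0]
    - [[0,0,0],[0,0,0],0]

```text
clock: 11.8
eef_pos: [488.2, -97.0, 123.3]
orientation: [3.141, -0.696, 3.071]
wrist_force: [-0.6, 0.5, -0.8]
opening: 25.8
```

```bash
python3 - <<'E'
from h import *
o=observe();T=pose(o);tip=(T@np.r_[TIP,1])[:3];c,s=np.cos(H),np.sin(H)
d=tip-EDGE;print(o['clock'],o['wrist_force'],'tip box',d[0]*c+d[1]*s-65,-d[0]*s+d[1]*c,tip[2])
# lever: fulcrum slides to contact; keep axial position L
L=35.5
prev=T
for sl in [32,24,16,8,2,-2]:
    r=np.radians(sl); off=3.1
    ax=np.array([np.cos(r),0,-np.sin(r)]); n=np.array([np.sin(r),0,np.cos(r)])
    t=np.array([-65,0,48])+n*off+ax*L
    G=tipat(t,r); print(sl,t,G[:3,3]); plan(prev,G,3 if sl<8 else 3); prev=G
E
```

```text
11.8 [-0.6  0.5 -0.8] tip box -35.919274395206436 -0.16165729978914722 29.665570150169586
32 [-33.3   0.   31.8] [479.2 -96.3 107.1]
3 rows of [ [0.0004, -0.0459, -0.0002] , [-0.09, 0.002, 0.613] ]
24 [-31.3   0.   36.4] [472.1 -95.8  91.5]
3 rows of [ [-0.0, -0.0465, -0.0] , [-0.045, 0.0, 0.569] ]
16 [-30.    0.   41.2] [467.1 -95.4  75.1]
3 rows of [ [0.0, -0.0465, -0.0] , [-0.045, -0.0, 0.569] ]
8 [-29.4   0.   46.1] [464.5 -95.2  58.2]
3 rows of [ [-0.0, -0.0465, -0.0] , [-0.045, -0.0, 0.569] ]
2 [-29.4   0.   49.9] [464.1 -95.2  45.4]
3 rows of [ [0.0, -0.0349, 0.0] , [-0.032, -0.0, 0.427] ]
-2 [-29.6   0.   52.3] [464.6 -95.3  36.8]
3 rows of [ [0.0, -0.0233, 0.0] , [-0.019, 0.0, 0.285] ]
```

Emit:
drive_tool:
  increments:
    - [[0,-0.046,0],[-0.09,0,0.61],0]
    - [[0,-0.046,0],[-0.09,0,0.61],0]
    - [[0,-0.046,0],[-0.09,0,0.61],0]
    - [[0,-0.0465,0],[-0.045,0,0.57],0]
    - [[0,-0.0465,0],[-0.045,0,0.57],0]
    - [[0,-0.0465,0],[-0.045,0,0.57],0]
    - [[0,-0.0465,0],[-0.045,0,0.57],0]
    - [[0,-0.0465,0],[-0.045,0,0.57],0]
    - [[0,-0.0465,0],[-0.045,0,0.57],0]
    - [[0,0,0],[0,0,0],0]

```text
clock: 12.8
eef_pos: [466.9, -95.4, 75.6]
orientation: [3.141, -0.278, 3.07]
wrist_force: [1.3, 0.6, -0.4]
opening: 25.4
```

Emit:
drive_tool:
  increments:
    - [[0,-0.0465,0],[-0.045,0,0.57],0]
    - [[0,-0.0465,0],[-0.045,0,0.57],0]
    - [[0,-0.0465,0],[-0.045,0,0.57],0]
    - [[0,0,0],[0,0,0],0]

```text
clock: 13.2
eef_pos: [463.7, -95.1, 58.3]
orientation: [3.141, -0.142, 3.07]
wrist_force: [-0.5, 0.2, 0.2]
opening: 25.6
```

Emit:
drive_tool:
  increments:
    - [[0,-0.035,0],[-0.03,0,0.43],0]
    - [[0,-0.035,0],[-0.03,0,0.43],0]
    - [[0,-0.035,0],[-0.03,0,0.43],0]
    - [[0,0,0],[0,0,0],0]
    - [[0,0,0],[0,0,0],0]

```text
clock: 13.7
eef_pos: [464.4, -95.3, 45.8]
orientation: [3.141, -0.036, 3.07]
wrist_force: [0.7, 0.0, -0.4]
opening: 25.8
```

```bash
python3 look.py e screwdriver_tip,cover_lip,cover_grip,cover,screwdriver_handle scene; python3 - <<'E'
import cv2
a=cv2.imread('pics/escene.png'); cv2.imwrite('pics/e2.png',cv2.resize(a[150:260,200:340],(700,550),interpolation=cv2.INTER_CUBIC))
E
```

```text
13.7 [464.4 -95.3  45.8] [ 3.1 -0.   3.1] open 25.8 F [ 0.7  0.  -0.4] tip [ 622.2 -106.6   50.1]
scene screwdriver_tip [(array([514.7, -95.4,  38.7]), 0.32)]
scene cover_lip [(array([ 606.8, -104.8,   55.5]), 0.61)]
scene cover_grip [(array([ 617.3, -100.7,   49.8]), 0.78)]
scene cover [(array([ 648.4, -101.5,   37.3]), 0.85)]
scene screwdriver_handle [(array([467.1, -94.7,  50.5]), 0.73)]
scene crop origin 201 141
```

View pics/e2.png

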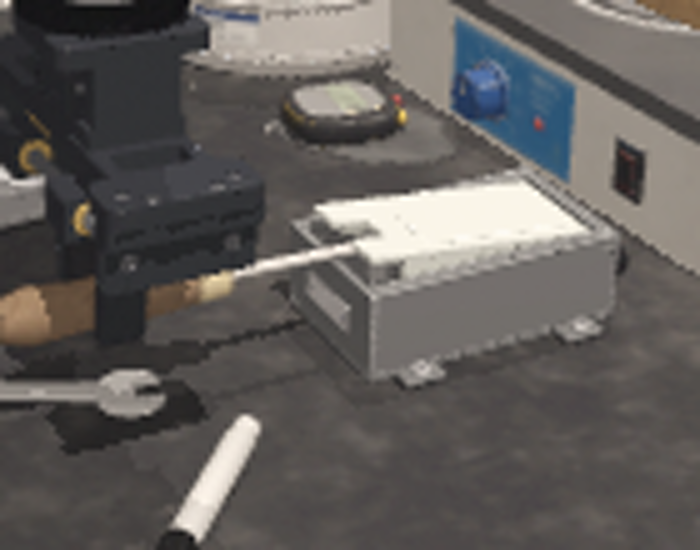

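The cover's front edge is up, with the white plate standing clear of the rim at (370,250) and the shaft under it. I'll press slightly further to make sure of the bearing force, then withdraw.

Emit:
drive_tool:
  increments:
    - [[0,-0.023,0],[-0.02,0,0.28],0]
    - [[0,-0.023,0],[-0.02,0,0.28],0]
    - [[0,-0.023,0],[-0.02,0,0.28],0]
    - [[0,0,0],[0,0,0],0]
    - [[0,0,0],[0,0,0],0]

```text
clock: 14.5
eef_pos: [464.6, -95.3, 37.1]
orientation: [3.141, 0.034, 3.07]
wrist_force: [-0.2, -0.5, 0.1]
opening: 25.5
```

```bash
python3 - <<'E'
from h import *
o=observe();print(o['clock'],o['wrist_force'],o['moment'])
T=pose(o); r=np.radians(12); ax=np.array([np.cos(r),0,-np.sin(r)]); n=np.array([np.sin(r),0,np.cos(r)])
t=np.array([-65,0,48])+n*4.5+ax*35
G=tipat(t,r); plan(T,G,5)
G2=tipat(t-ax*75,r)
U=G2.copy(); U[2,3]+=60; 
D=mk([457,-347,60],np.pi-.1); plan(U,D)
E
```

```text
14.5 [-0.2 -0.5  0.1] [-0.  0.  0.]
5 rows of [ [0.0001, 0.0486, -0.0002] , [0.024, 0.001, -0.623] ]
7 rows of [ [-0.0004, -0.0299, 0.0043] , [-1.364, -3.579, 1.046] ]
```

Emit:
drive_tool:
  increments:
    - [[0,-0.025,0],[-0.02,0,0.3],0]
    - [[0,-0.025,0],[-0.02,0,0.3],0]
    - [[0,-0.025,0],[-0.02,0,0.3],0]
    - [[0,0,0],[0,0,0],0]
    - [[0,0,0],[0,0,0],0]

```text
clock: 15.0
eef_pos: [465.9, -95.4, 28.2]
orientation: [3.141, 0.109, 3.07]
wrist_force: [0.8, -0.4, -1.1]
opening: 26.1
```

```bash
python3 look.py f cover_lip,cover_grip,cover,cover_tongues scene;  python3 - <<'E'
from h import *
T=pose(); r=np.radians(12); ax=np.array([np.cos(r),0,-np.sin(r)]); n=np.array([np.sin(r),0,np.cos(r)])
t=np.array([-65,0,48])+n*4.5+ax*35
G=tipat(t,r); plan(T,G,6)
E
```

```text
15.0 [465.9 -95.4  28.2] [3.1 0.1 3.1] open 26.1 F [ 0.8 -0.4 -1.1] tip [ 621.4 -106.5   55.3]
scene cover_lip [(array([ 606.2, -105.3,   68. ]), 0.75)]
scene cover_grip [(array([ 616.9, -104.3,   56.5]), 0.65)]
scene cover [(array([ 639.4, -102.8,   33.3]), 0.69)]
scene cover_tongues [(array([ 699.7, -110.4,   13.3]), 0.55)]
scene crop origin 201 141
6 rows of [ [0.0001, 0.0531, -0.0002] , [0.025, 0.0, -0.67] ]
```

```bash
python3 - <<'E'
import cv2
a=cv2.imread('pics/fscene.png'); cv2.imwrite('pics/f2.png',cv2.resize(a[150:260,200:340],(700,550),interpolation=cv2.INTER_CUBIC))
E
```

```text
(no output)
```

View pics/f2.png

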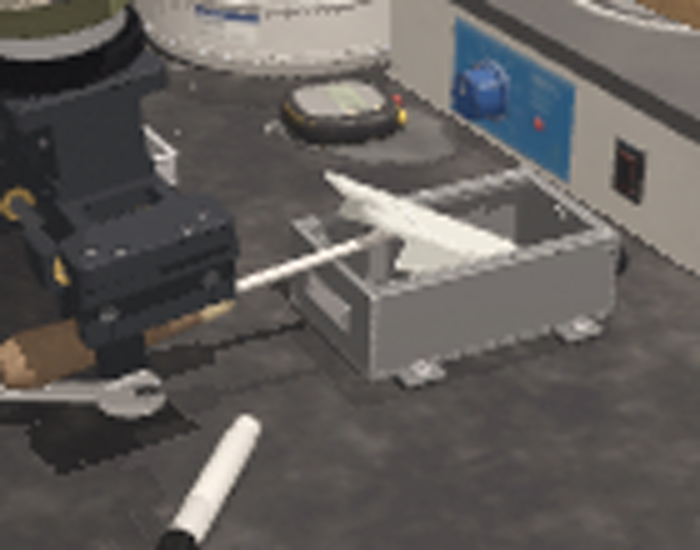

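The picture shows I pressed too far. The tongues have unhooked and the rear of the cover has dropped into the box, while the front rests high on the blade tip (about 30° slope). Nothing is lost. I'll leave the screwdriver as a prop, with its handle on the worktop and its shaft over the edge, then grip the cover's raised front, and put the screwdriver away afterwards.

```bash
python3 - <<'E'
from h import *
T=pose(); r=np.radians(-11.3); ax=np.array([np.cos(r),0,-np.sin(r)]); n=np.array([np.sin(r),0,np.cos(r)])
t=np.array([-65,0,48])+n*3.1+ax*35
G=tipat(t,r); print(G[:3,3]); plan(T,G,4)
E
```

```text
[467.5 -95.5  17.1]
4 rows of [ [0.0001, -0.022, -0.0003] , [-0.002, 0.0, 0.279] ]
```

Emit:
drive_tool:
  increments:
    - [[0,-0.022,0],[0,0,0.28],0]
    - [[0,-0.022,0],[0,0,0.28],0]
    - [[0,-0.022,0],[0,0,0.28],0]
    - [[0,-0.022,0],[0,0,0.28],0]
    - [[0,0,0],[0,0,0],0]
    - [[0,0,0],[0,0,0],0]
    - [[0,0,0],[0,0,0],40]
    - [[0,0,0],[0,0,0],50]
    - [[0,0,0],[0,0,0],60]
    - [[0,0,0],[0,0,0],60]
    - [[0,0,0],[0,0,0],60]

```text
clock: 16.35
eef_pos: [467.4, -95.5, 17.0]
orientation: [3.141, 0.198, 3.07]
wrist_force: [0.4, 0.5, -0.1]
opening: 52.6
```

Emit:
drive_tool:
  increments:
    - [[0,0,0],[0,0,-1],60]
    - [[0,0,0],[0,0,-2],60]
    - [[0,0,0],[0,0,-4],100]
    - [[0,0,0],[0,0,-4],100]
    - [[0,0,0],[0,0,-4],100]
    - [[0,0,0],[0,0,-4],100]
    - [[0,0.04,0],[2,0,-2],100]
    - [[0,0.05,0],[0,0,0],100]
    - [[0,0.05,0],[0,0,0],100]
    - [[0,0.05,0],[0,0,0],100]
    - [[0,0,0],[0,0,0],100]
    - [[0,0,0],[0,0,0],100]

```text
clock: 17.55
eef_pos: [406.5, -91.1, 219.1]
orientation: [3.141, 0.009, 3.07]
wrist_force: [-0.2, 0.2, 0.5]
opening: 88.3
```

```bash
python3 look.py g cover_lip,cover_grip,cover,cover_tongues,screwdriver_tip,screwdriver_handle,box_edge scene,wrist
```

```text
17.55 [406.5 -91.1 219.1] [3.1 0.  3.1] open 88.3 F [-0.2  0.2  0.5] tip [ 564.  -102.3  230.5]
scene cover_lip [(array([ 608. , -105.8,   67.5]), 0.65)]
scene cover_grip [(array([ 621.2, -104.3,   59. ]), 0.62)]
scene cover [(array([ 640.3, -105.7,   32. ]), 0.66)]
scene cover_tongues []
scene screwdriver_tip [(array([ 619.7, -108.2,   57.9]), 0.9)]
scene screwdriver_handle [(array([465.9, -93. ,  17.7]), 0.67)]
scene box_edge [(array([ 701.5, -375.7,    1.9]), 0.63), (array([589.3, -98.7,  48. ]), 0.57)]
scene crop origin 201 141
wrist cover_lip [(array([ 609.7, -102.6,   67.7]), 0.68)]
wrist cover_grip [(array([ 621.6, -104.4,   63.3]), 0.63), (array([ 611.1, -103.5,   66.8]), 0.35)]
wrist cover [(array([ 637.9, -104.7,   31.3]), 0.83)]
wrist cover_tongues [(array([519.9, -94.7,  24.3]), 0.37)]
wrist screwdriver_tip [(array([519.9, -97.7,  21.9]), 0.75), (array([ 620.5, -108.8,   59.7]), 0.69)]
wrist screwdriver_handle [(array([465.2, -92.5,  25.4]), 0.97), (array([ 649.5, -105.9,    0.3]), 0.51)]
wrist box_edge [(array([590.8, -98.9,  49.2]), 0.89)]
```

View pics/g.png

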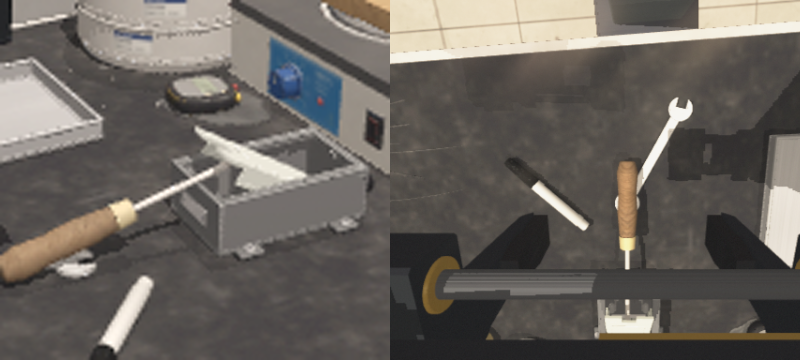

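The prop holds: scene and wrist networks agree on the lip at (609,-104,67.6) with a slope of about 30°. The spanner and pen are where they were.

```bash
python3 - <<'E'
from h import *
d=np.load('pics/top0.npy'); P=cloud('top',d>0,d)
for x0 in range(690,860,20):
    k=(P[:,0]>x0)&(P[:,0]<x0+20)&(P[:,1]>-210)&(P[:,1]<0)
    print(x0,np.percentile(P[k,2],[50,99]) if k.any() else None)
# plate top plane from scene depth
d=np.load('pics/gscene.npy'); m=masks_of('cover','scene'); print(m[0]['score']); P=cloud('scene',m[0]['pixels'],d)
c=np.median(P,0); 
for _ in range(6):
    u,s,v=np.linalg.svd(P-c,full_matrices=False); n=v[2]*np.sign(v[2,2]); e=(P-c)@n; k=abs(e-np.median(e))<4; P=P[k]; c=P.mean(0)
print(c,n,len(P),'slope deg',np.degrees(np.arccos(n[2])))
T=pose(); sl=np.radians(20); G=mk([613.4,-105,55],np.pi+H,sl); z=G[:3,2]; A=G.copy(); A[:3,3]-=100*z; print(A[:3,3]); plan(T,A)
E
```

```text
690 [ 2.7 49.3]
710 [ 0.2 49.8]
730 [-0.7 54.3]
750 [38.9 96.7]
770 [94.9 98.1]
790 [95.6 99.4]
810 [121.6 131.9]
830 [129.2 132.3]
850 [129.  132.1]
0.41
[ 652.6 -122.7   30.3] [-0. -0.  1.] 257 slope deg 2.347723571142851
[ 647.5 -107.4  149. ]
6 rows of [ [0.0001, 0.0594, -0.0002] , [-4.169, 0.014, 0.592] ]
```

Emit:
drive_tool:
  increments:
    - [[0,0.059,0],[-4.17,0,0.59],100]
    - [[0,0.059,0],[-4.17,0,0.59],100]
    - [[0,0.059,0],[-4.17,0,0.59],100]
    - [[0,0.059,0],[-4.17,0.03,0.59],100]
    - [[0,0.06,0],[-4.17,0.03,0.59],100]
    - [[0,0.06,0],[-4.17,0.02,0.59],100]
    - [[0,0,0],[0,0,0],100]
    - [[0,0,0],[0,0,0],100]

```text
clock: 19.2
eef_pos: [645.8, -107.4, 147.9]
orientation: [3.14, -0.349, 3.071]
wrist_force: [-0.8, 0.4, 1.0]
opening: 88.4
```

```bash
python3 look.py i cover_lip,cover_grip,cover,cover_tongues,screwdriver_tip,box_edge scene,wrist; python3 - <<'E'
from h import *
T=pose(); print(T[:3,3]); G=mk([613.4,-105,55],np.pi+H,np.radians(20)); plan(T,G,5)
E
```

```text
19.2 [ 645.8 -107.4  147.9] [ 3.1 -0.3  3.1] open 88.4 F [-0.8  0.4  1. ] tip [ 797.3 -118.1  103.4]
scene cover_lip [(array([ 609.1, -105.4,   67.7]), 0.62)]
scene cover_grip [(array([ 619.1, -104.2,   61.7]), 0.5)]
scene cover [(array([ 642.5, -103.5,   32.6]), 0.49)]
scene cover_tongues [(array([ 700.2, -110.9,   10.4]), 0.7), (array([502.9, 167.7,  -2.8]), 0.59)]
scene screwdriver_tip [(array([ 641. , -103.1,   31.1]), 0.73), (array([ 615.5, -106.3,   59.4]), 0.7)]
scene box_edge [(array([586.2, -99.5,  47.7]), 0.58), (array([ 639.8, -105.5,   36. ]), 0.41)]
scene crop origin 201 141
wrist cover_lip []
wrist cover_grip []
wrist cover [(array([ 640.3, -106. ,   33.5]), 0.93)]
wrist cover_tongues [(array([ 700.1, -110.8,   12.3]), 0.9)]
wrist screwdriver_tip []
wrist box_edge [(array([588.2, -99.8,  49.5]), 0.91)]
[ 645.8 -107.6  150.3]
5 rows of [ [0.0002, 0.0007, -0.0002] , [-0.036, 0.004, 2.014] ]
```

View pics/i.png

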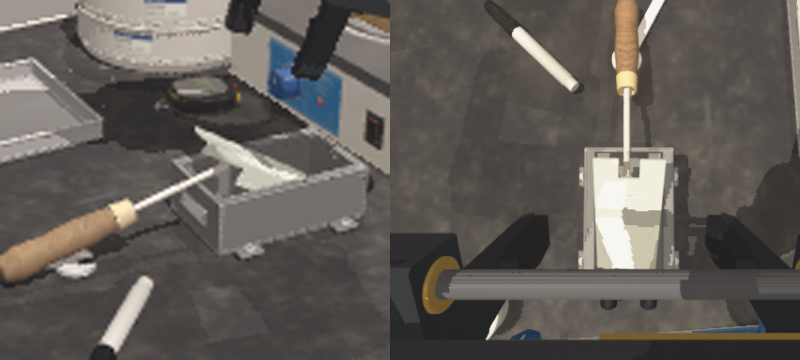

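The wrist view shows the cover centred between the fingers at (627,210), notch towards the handle. I'll descend and grip.

Emit:
drive_tool:
  increments:
    - [[0,0,0],[-0.04,0,2],100]
    - [[0,0,0],[-0.04,0,2],100]
    - [[0,0,0],[-0.03,0.02,2],100]
    - [[0,0,0],[-0.03,0,2],100]
    - [[0,0,0],[-0.03,0,1.5],100]
    - [[0,0,0],[0,0,0.5],100]
    - [[0,0,0],[0,0,0],100]
    - [[0,0,0],[0,0,0],60]
    - [[0,0,0],[0,0,0],60]
    - [[0,0,0],[0,0,0],50]
    - [[0,0,0],[0,0,0],50]
    - [[0,0,0],[0,0,0],50]
  force: 25

```text
clock: 21.1
eef_pos: [613.9, -105.0, 55.9]
orientation: [3.141, -0.345, 3.071]
wrist_force: [-0.6, 0.9, 0.6]
opening: 59.8
```

Emit:
drive_tool:
  increments:
    - [[0,0,0],[0,0,0],50]
    - [[0,0,0],[0,0,0],50]
    - [[0,0,0],[0,0,0],50]

```text
clock: 21.4
eef_pos: [613.8, -105.0, 55.8]
orientation: [3.141, -0.345, 3.071]
wrist_force: [-1.2, 0.9, 0.9]
opening: 59.5
```

Emit:
drive_tool:
  increments:
    - [[0,0,0],[0.34,0,-0.94],45]
    - [[0,0,0],[0.34,0,-0.94],45]
    - [[0,0,0],[0.68,0,-1.88],45]
    - [[0,0,0],[0.68,0,-1.88],45]
    - [[0,0,0],[0.68,0,-1.88],45]
    - [[0,0,0],[0.68,0,-1.88],45]
    - [[0,0,0],[0.68,0,-1.88],45]
    - [[0,0,0],[0.68,0,-1.88],45]
    - [[0,0,0],[0,0,0],45]
    - [[0,0,0],[0,0,0],45]

```text
clock: 22.4
eef_pos: [613.4, -105.1, 195.5]
orientation: [3.141, -0.345, 3.07]
wrist_force: [-0.8, 0.9, -0.8]
opening: 59.7
```

```bash
python3 look.py j cover_lip,cover_grip,cover,cover_tongues,screwdriver_tip,screwdriver_handle scene,wrist
```

```text
22.4 [ 613.4 -105.1  195.5] [ 3.1 -0.3  3.1] open 59.7 F [-0.8  0.9 -0.8] tip [ 765.1 -115.9  151.5]
scene cover_lip [(array([ 611.9, -108.1,  205.2]), 0.56)]
scene cover_grip [(array([ 618.1, -106.5,  199.6]), 0.66), (array([502.9, 169.5,   1.1]), 0.45)]
scene cover [(array([ 640.1, -103.3,  170.9]), 0.71)]
scene cover_tongues [(array([ 701. , -113.8,  153.3]), 0.6), (array([ 701.5, -376.5,   -0.3]), 0.28)]
scene screwdriver_tip [(array([ 639.8, -105.2,  172. ]), 0.39)]
scene screwdriver_handle [(array([466.2, -93.9,  19. ]), 0.6)]
scene crop origin 201 141
wrist cover_lip [(array([ 607.8, -102.4,  205. ]), 0.95)]
wrist cover_grip [(array([ 624.1, -104.5,  198.5]), 0.76), (array([ 618.4, -108.9,   59.5]), 0.54)]
wrist cover [(array([ 636.3, -104. ,  171.5]), 0.66)]
wrist cover_tongues []
wrist screwdriver_tip [(array([ 621.3, -108. ,   62.1]), 0.76)]
wrist screwdriver_handle [(array([465. , -95. ,  24.3]), 0.61), (array([521. , -97.3,  25.3]), 0.32)]
```

View pics/j.png

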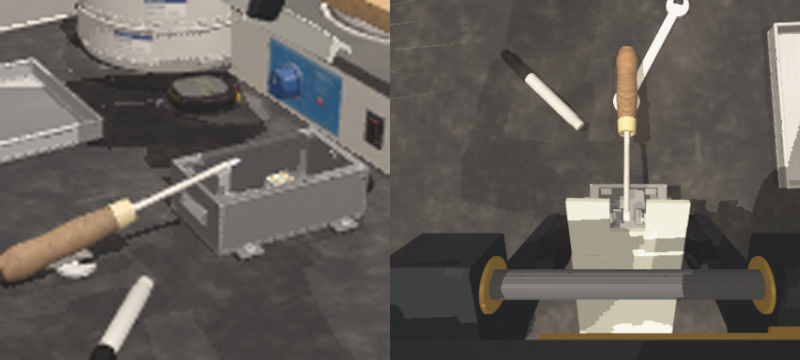

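The cover is held across its width in the gripper, its notch end visible at (628,215) in the wrist view. The box is empty and the screwdriver still lies over the edge.

```bash
python3 - <<'E'
from h import *
T=pose(); print(T[:3,3])
def cov(p,head,sl):
    M=mk([0,0,0],np.pi+head,sl)[:3,:3]; C=np.eye(4); C[:3,:3]=np.c_[-M[:,0],M[:,1],-M[:,2]]; C[:3,:3]=C[:3,:3]@np.diag([1,1,1]); C[:3,3]=p; 
    assert np.linalg.det(C[:3,:3])>0; return C
C=cov([639.5,-106.5,170.5],H,np.radians(30)); TC=np.linalg.inv(T)@C; print(TC)
np.save('TC.npy',TC)
A=cov([501,169,75],-.025,0)@np.linalg.inv(TC); B=cov([501,169,5],-.025,0)@np.linalg.inv(TC)
print(A,B[:3,3]); plan(T,A,15); plan(A,B,5)
E
```

```text
[ 613.5 -105.1  195.6]
[[ -1.    0.   -0.2 -33. ]
 [  0.    1.    0.    0.4]
 [  0.2   0.   -1.   14.8]
 [  0.    0.    0.    1. ]]
[[ -1.    0.    0.2 465.9]
 [  0.    1.   -0.  169.5]
 [ -0.2   0.   -1.   83.7]
 [  0.    0.    0.    1. ]] [465.9 169.5  13.7]
15 rows of [ [0.0002, -0.0349, -0.0031] , [1.004, 1.775, 0.865] ]
5 rows of [ [0.0, -0.0, 0.0] , [0.248, -0.002, 1.378] ]
```

Emit:
drive_tool:
  increments:
    - [[0,-0.035,-0.003],[1,1.78,0.87],45]
    - [[0,-0.035,-0.003],[1,1.78,0.87],45]
    - [[0,-0.035,-0.003],[1,1.78,0.87],45]
    - [[0,-0.035,-0.003],[1,1.78,0.87],45]
    - [[0,-0.035,-0.003],[1,1.78,0.87],45]
    - [[0,-0.035,-0.003],[1,1.78,0.87],45]
    - [[0,-0.035,-0.003],[1,1.78,0.87],45]
    - [[0,-0.035,-0.003],[1,1.78,0.87],45]

```text
clock: 23.9
eef_pos: [528.8, 43.6, 146.0]
orientation: [3.136, -0.063, 3.094]
wrist_force: [1.0, -0.6, -0.5]
opening: 59.9
```

Emit:
drive_tool:
  increments:
    - [[0,-0.035,-0.003],[1,1.78,0.87],45]
    - [[0,-0.035,-0.003],[1,1.78,0.87],45]
    - [[0,-0.035,-0.003],[1,1.78,0.87],45]
    - [[0,-0.035,-0.003],[1,1.78,0.87],45]
    - [[0,-0.035,-0.003],[1,1.78,0.87],45]
    - [[0,-0.035,-0.003],[1,1.78,0.87],45]
    - [[0,-0.035,-0.004],[1,1.76,0.85],45]
    - [[0,0,0],[0,0,0],45]
    - [[0,0,0],[0,0,0],45]
    - [[0,0,0],[0,0,0],45]

```text
clock: 24.9
eef_pos: [467.7, 169.6, 84.1]
orientation: [3.137, 0.181, 3.114]
wrist_force: [1.0, -0.9, -0.2]
opening: 59.7
```

```bash
python3 look.py k cover_lip,cover_grip,cover,cover_tongues,tray scene,wrist,top; python3 - <<'E'
from h import *
T=pose();C=T@np.load('TC.npy');print(T[:3,3],'pred cover',C[:3,3],C[:3,2],'lip',(C@[-45,0,15,1])[:3],'tong',(C@[62,0,13.75,1])[:3])
E
```

```text
24.9 [467.7 169.6  84.1] [3.1 0.2 3.1] open 59.7 F [ 1.  -0.9 -0.2] tip [621.3 165.4 122.3]
scene cover_lip [(array([456.1, 168.4,  89.4]), 0.62)]
scene cover_grip [(array([470.2, 170.4,  91.2]), 0.91)]
scene cover [(array([505. , 174.3,  77.5]), 0.67)]
scene cover_tongues [(array([566.7, 167.5,  89.5]), 0.73)]
scene tray [(array([500.8, 170.8,  -1.8]), 0.97)]
scene crop origin 201 141
wrist cover_lip [(array([457.4, 170. ,  92.8]), 0.67)]
wrist cover_grip [(array([469.3, 170.4,  93.1]), 0.92)]
wrist cover [(array([500.3, 168.9,  77.8]), 0.88)]
wrist cover_tongues []
wrist tray [(array([493.4, 167.4,   3.5]), 0.6)]
top cover_lip [(array([453.8, 170.2,  93.6]), 0.84), (array([502.8, 165.5,  -0.9]), 0.48)]
top cover_grip [(array([466.9, 172.7,  88.3]), 0.6)]
top cover [(array([504. , 164.6,  72. ]), 0.62), (array([ 520.3, -100.7,   21.5]), 0.39)]
top cover_tongues [(array([566.8, 164.5,  81.8]), 0.65), (array([ 623.5, -106.2,   58.7]), 0.38)]
top tray [(array([501.4, 165.3,  -0.6]), 0.57)]
top crop origin 202 120
[466.8 170.2  83.4] pred cover [501.9 169.8  74.8] [-0. -0.  1.] lip [456.9 170.9  89.7] tong [563.8 168.2  88.6]
```

Emit:
drive_tool:
  increments:
    - [[0,0,0],[0.35,0,1.97],45]
    - [[0,0,0],[0.35,0,1.97],45]
    - [[0,0,0],[0.27,0,1.48],45]
    - [[0,0,0],[0.14,0,0.79],45]
    - [[0,0,0],[0.09,0,0.49],45]
    - [[0,0,0],[0.03,0,0.2],45]
    - [[0,0,0],[0,0,0],45]
    - [[0,0,0],[0,0,0],45]

```text
clock: 26.6
eef_pos: [467.3, 170.6, 13.8]
orientation: [3.137, 0.181, 3.115]
wrist_force: [-0.7, 0.5, -0.3]
opening: 59.3
```

```bash
python3 look.py l cover_lip,cover,cover_tongues,cover_grip scene; python3 - <<'E'
from h import *
T=pose();C=T@np.load('TC.npy');print(observe()['wrist_force'],T[:3,3],'pred cover',C[:3,3],C[:3,2])
E
```

```text
26.6 [467.3 170.6  13.8] [3.1 0.2 3.1] open 59.3 F [-0.7  0.5 -0.3] tip [620.9 166.4  52.1]
scene cover_lip [(array([455.4, 166.3,  23. ]), 0.57)]
scene cover [(array([503.6, 174.9,   7.7]), 0.96)]
scene cover_tongues [(array([564. , 167. ,  21.5]), 0.77)]
scene cover_grip [(array([471.4, 170.8,  20.5]), 0.91)]
scene crop origin 201 141
[ 1.2  0.6 -0.7] [467.1 170.5  13.6] pred cover [502.2 170.    4.9] [-0. -0.  1.]
```

Emit:
drive_tool:
  increments:
    - [[0,0,0],[0.03,0,0.15],45]
    - [[0,0,0],[0.03,0,0.15],45]
    - [[0,0,0],[0,0,0],45]

```text
clock: 27.15
eef_pos: [466.9, 170.6, 10.2]
orientation: [3.137, 0.18, 3.115]
wrist_force: [-2.1, 0.8, 2.5]
opening: 59.8
```

Emit:
drive_tool:
  increments:
    - [[0,0,0],[0.02,0,0.1],45]
    - [[0,0,0],[0.02,0,0.1],45]
    - [[0,0,0],[0,0,0],45]

```text
clock: 27.45
eef_pos: [466.9, 170.6, 8.8]
orientation: [3.138, 0.18, 3.115]
wrist_force: [-4.0, 0.8, 12.8]
opening: 59.3
```

Emit:
drive_tool:
  increments:
    - [[0,0,0],[-0.02,0,-0.1],45]
    - [[0,0,0],[0,0,0],72]
    - [[0,0,0],[0,0,0],80]
    - [[0,0,0],[0,0,0],95]
    - [[0,0,0],[0,0,0],95]
    - [[0,0,0],[0,0,0],95]
    - [[0,0,0],[-0.17,0,-0.98],95]
    - [[0,0,0],[-0.34,0,-1.97],95]
    - [[0,0,0],[-0.6,0,-4],95]
    - [[0,0,0],[-0.6,0,-4],95]
    - [[0,0,0],[-0.6,0,-4],95]
    - [[0,0,0],[0,0,0],95]

```text
clock: 28.65
eef_pos: [465.0, 170.4, 166.2]
orientation: [3.136, 0.19, 3.115]
wrist_force: [-0.2, 0.1, -0.5]
opening: 83.7
```

```bash
python3 look.py m cover_lip,cover,cover_tongues,tray,screwdriver_tip,screwdriver_handle,spanner scene,wrist; python3 - <<'E'
from h import *
T=pose(); print(T[:3,3])
A=mk([466,-94,120],np.pi+H,np.radians(-11.5)); plan(T,A,8)
E
```

```text
28.65 [465.  170.4 166.2] [3.1 0.2 3.1] open 83.7 F [-0.2  0.1 -0.5] tip [618.2 166.3 205.8]
scene cover_lip [(array([455.1, 167.3,  18.3]), 0.85), (array([521.5, -92.7,  22.7]), 0.39)]
scene cover [(array([503. , 171.8,   3.2]), 0.72)]
scene cover_tongues []
scene tray [(array([502.1, 168.2,   2.7]), 0.89)]
scene screwdriver_tip [(array([ 615.6, -106.6,   60.5]), 0.8)]
scene screwdriver_handle [(array([464.9, -93.1,  21. ]), 0.84)]
scene spanner [(array([418.3, -57.8,   1. ]), 0.75)]
scene crop origin 201 141
wrist cover_lip [(array([457.6, 172.9,  16.1]), 0.6), (array([501.9, 171.1,   4.7]), 0.59)]
wrist cover [(array([499. , 168.7,   4.5]), 0.94)]
wrist cover_tongues [(array([562.4, 166.8,  17.3]), 0.81)]
wrist tray []
wrist screwdriver_tip []
wrist screwdriver_handle []
wrist spanner [(array([418.2, -61.2,   2.3]), 0.81)]
[463.  170.  160.5]
8 rows of [ [0.0015, -0.0026, 0.0053] , [-0.09, -3.296, 0.525] ]
```

View pics/mscene.png

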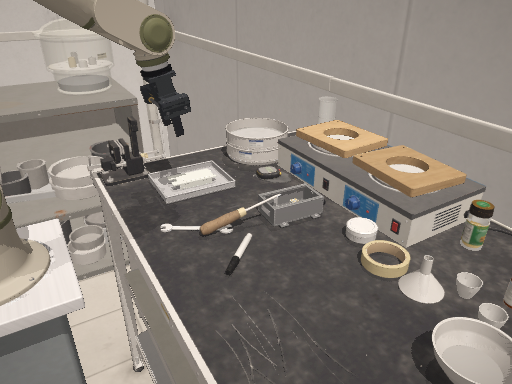

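The cover lies flat in the tray at (192,180), the screwdriver still leans over the box edge, and the bystanders are unmoved. Next I'll fetch the screwdriver at the pose where I released it.

```bash
python3 - <<'E'
from h import *
T=pose(); s=-.198
G=mk([467.4,-94.8,17],np.pi+H,s); A=G.copy(); A[:3,3]-=100*G[:3,2]; plan(T,A,8)
E
```

```text
8 rows of [ [0.0015, -0.0023, 0.0053] , [0.145, -3.3, 0.543] ]
```

Emit:
drive_tool:
  increments:
    - [[0,-0.002,0.005],[0.14,-3.3,0.54],80]
    - [[0,-0.002,0.005],[0.14,-3.3,0.54],80]
    - [[0.004,-0.002,0.005],[0.15,-3.3,0.54],80]
    - [[0,-0.003,0.006],[0.15,-3.3,0.54],80]
    - [[0.004,-0.002,0.005],[0.15,-3.3,0.54],80]
    - [[0,-0.002,0.005],[0.14,-3.3,0.55],80]
    - [[0.004,-0.002,0.005],[0.15,-3.3,0.55],80]
    - [[0,-0.003,0.006],[0.14,-3.3,0.55],80]
    - [[0,0,0],[0,0,0],80]
    - [[0,0,0],[0,0,0],80]
    - [[0,0,0],[0,0,0],80]

```text
clock: 30.55
eef_pos: [448.0, -92.7, 115.0]
orientation: [3.141, 0.198, 3.073]
wrist_force: [0.4, -0.5, -0.7]
opening: 71.0
```

```bash
python3 look.py n screwdriver_tip,screwdriver_handle wrist; python3 - <<'E'
from h import *
T=pose();print(T[:3,3]);G=mk([467.4,-94.8,17],np.pi+H,-.198);plan(T,G,6)
E
```

```text
30.55 [448.  -92.7 115. ] [3.1 0.2 3.1] open 71.0 F [ 0.4 -0.5 -0.7] tip [ 600.6 -103.2  155.8]
wrist screwdriver_tip [(array([ 621.9, -108.6,   58.8]), 0.7)]
wrist screwdriver_handle [(array([465.1, -94.5,  24.1]), 0.92)]
[448.1 -92.6 115. ]
6 rows of [ [0.0001, -0.0, 0.0003] , [0.003, -0.014, 1.664] ]
```

Emit:
drive_tool:
  increments:
    - [[0,0,0],[0,-0.02,2.5],80]
    - [[0,0,0],[0,-0.02,2.5],80]
    - [[0,0,0],[0,-0.02,2],80]
    - [[0,0,0],[0,-0.02,1.5],80]
    - [[0,0,0],[0,0,1],80]
    - [[0,0,0],[0,0,0.4],80]
    - [[0,0,0],[0,0,0],80]
    - [[0,0,0],[0,0,0],20]
    - [[0,0,0],[0,0,0],0]
    - [[0,0,0],[0,0,0],0]
    - [[0,0,0],[0,0,0],0]
    - [[0,0,0],[0,0,0],0]
  force: 50

```text
clock: 31.9
eef_pos: [467.3, -95.6, 17.9]
orientation: [3.142, 0.198, 3.072]
wrist_force: [-0.2, 0.1, 0.3]
opening: 32.8
```

Emit:
drive_tool:
  increments:
    - [[0,0,0],[0,0,0],0]
    - [[0,0,0],[0,0,0],0]
    - [[0,0,0],[0,0,0],0]
    - [[0,0,0],[0,0,-1],0]
    - [[0,0,0],[0,0,-2],0]
    - [[0,0,0],[0,0,-4],0]
    - [[0,0,0],[0,0,-4],0]
    - [[0,0,0],[0,0,-4],0]
    - [[0,0,0],[0,0,0],0]
    - [[0,0,0],[0,0,0],0]
    - [[0,0,0],[0,0,0],0]

```text
clock: 33.0
eef_pos: [437.4, -93.2, 163.8]
orientation: [3.141, 0.196, 3.072]
wrist_force: [-0.1, -1.0, -0.9]
opening: 26.0
```

```bash
python3 look.py o screwdriver_tip,screwdriver_handle,cover scene,wrist; python3 - <<'E'
from h import *
T=pose();A=mk([457,-347,60],np.pi-.1,0); plan(T,A,10);plan(A,mk([457,-347,4],np.pi-.1,0),4)
E
```

```text
33.0 [437.4 -93.2 163.8] [3.1 0.2 3.1] open 26.0 F [-0.1 -1.  -0.9] tip [ 590.  -103.9  204.4]
scene screwdriver_tip [(array([ 591. , -105.6,  202.9]), 0.79)]
scene screwdriver_handle [(array([435.5, -89.8, 166.5]), 0.62)]
scene cover [(array([503.2, 170.5,   5.2]), 0.91)]
scene crop origin 201 141
wrist screwdriver_tip [(array([563.1, 166.8,  17.9]), 0.19)]
wrist screwdriver_handle [(array([435.7, -92.4, 169.5]), 0.7)]
wrist cover [(array([499.3, 172.2,   2.6]), 0.65)]
10 rows of [ [0.0003, 0.0197, 0.003] , [-0.287, -2.512, 1.082] ]
4 rows of [ [0.0, 0.0, 0.0] , [0.0, 0.0, 1.4] ]
```

Emit:
drive_tool:
  increments:
    - [[0,0.02,0.003],[-0.28,-2.5,1],0]
    - [[0,0.02,0.003],[-0.28,-2.5,1],0]
    - [[0,0.02,0.003],[-0.29,-2.5,1.1],0]
    - [[0,0.02,0.003],[-0.29,-2.5,1.1],0]
    - [[0,0.02,0.003],[-0.29,-2.5,1.1],0]
    - [[0,0.02,0.003],[-0.29,-2.5,1.1],0]
    - [[0,0.02,0.003],[-0.29,-2.5,1.1],0]
    - [[0,0.019,0.003],[-0.29,-2.5,1.1],0]
    - [[0,0.019,0.003],[-0.29,-2.5,1.1],0]
    - [[0,0.019,0.003],[-0.29,-2.5,1.1],0]
    - [[0,0,0],[0,0,0],0]
    - [[0,0,0],[0,0,0],0]

```text
clock: 34.6
eef_pos: [456.9, -345.4, 59.7]
orientation: [3.138, 0.0, 3.042]
wrist_force: [0.3, -0.4, -0.3]
opening: 25.8
```

Emit:
drive_tool:
  increments:
    - [[0,0,0],[0,0,2],0]
    - [[0,0,0],[0,0,1.5],0]
    - [[0,0,0],[0,0,1],0]
    - [[0,0,0],[0,0,0.5],0]
    - [[0,0,0],[0,0,0],0]
    - [[0,0,0],[0,0,0],0]
    - [[0,0,0],[0,0,0],0]

```text
clock: 35.3
eef_pos: [457.4, -345.8, 10.8]
orientation: [3.139, 0.001, 3.042]
wrist_force: [-0.0, 0.1, -1.8]
opening: 25.8
```

Emit:
drive_tool:
  increments:
    - [[0,0,0],[0,0,0.3],0]
    - [[0,0,0],[0,0,0.2],0]
    - [[0,0,0],[0,0,0],0]

```text
clock: 35.6
eef_pos: [457.8, -346.0, 6.8]
orientation: [3.14, 0.002, 3.043]
wrist_force: [-1.7, 3.3, 13.4]
opening: 25.5
```

Emit:
drive_tool:
  increments:
    - [[0,0,0],[0,0,0.15],0]
    - [[0,0,0],[0,0,0],0]

```text
clock: 35.8
eef_pos: [457.8, -346.1, 6.7]
orientation: [3.14, 0.002, 3.043]
wrist_force: [-6.3, 7.1, 28.0]
opening: 25.4
```

On the table, at 28 N. I'll ease off, release and rise.

Emit:
drive_tool:
  increments:
    - [[0,0,0],[0,0,-0.2],0]
    - [[0,0,0],[0,0,0],35]
    - [[0,0,0],[0,0,0],45]
    - [[0,0,0],[0,0,0],55]
    - [[0,0,0],[0,0,0],70]
    - [[0,0,0],[0,0,0],70]
    - [[0,0,0],[0,0,-1],70]
    - [[0,0,0],[0,0,-2],70]
    - [[0,0,0],[0,0,-4],70]
    - [[0,0,0],[0,0,-4],70]
    - [[0,0,0],[0,0,-4],70]
    - [[0,0,0],[0,0,0],70]

```text
clock: 37.0
eef_pos: [458.6, -347.6, 161.8]
orientation: [-3.138, 0.008, 3.043]
wrist_force: [0.3, -0.5, -0.5]
opening: 61.7
```

Emit:
drive_tool:
  increments:
    - [[0,0,0],[0,0,0],70]
    - [[0,0,0],[0,0,0],70]
    - [[0,0,0],[0,0,0],70]
    - [[0,0,0],[0,0,0],70]

```text
clock: 37.4
eef_pos: [456.8, -345.8, 154.8]
orientation: [3.137, -0.001, 3.042]
wrist_force: [-0.4, 0.5, 1.2]
opening: 61.8
```

```bash
python3 look.py p screwdriver_tip,screwdriver_handle,cover_lip,cover,tray,cover_tongues,spanner,marker_pen,sample_tin,tape_roll,stopwatch scene,top
```

```text
37.4 [ 456.8 -345.8  154.8] [ 3.1 -0.   3. ] open 61.8 F [-0.4  0.5  1.2] tip [ 614.  -361.5  164.6]
scene screwdriver_tip [(array([ 616.9, -361.5,   12.4]), 0.68)]
scene screwdriver_handle [(array([ 460.4, -346.7,    9.4]), 0.92)]
scene cover_lip [(array([456.8, 168.4,  17.5]), 0.94), (array([ 651.4, -105.6,   -1.9]), 0.28)]
scene cover [(array([503.2, 173.4,   6.6]), 0.84)]
scene tray [(array([503.5, 169.9,  -1.2]), 0.61)]
scene cover_tongues [(array([565.5, 169.6,  19.4]), 0.65)]
scene spanner [(array([417.4, -58.6,   2.8]), 0.56)]
scene marker_pen [(array([ 455.7, -203.3,    0.5]), 0.82), (array([ 505.3, -348.9,   -0.3]), 0.48)]
scene sample_tin [(array([ 613.6, -360. ,   10.2]), 0.68), (array([ 730.7, -278.9,    2.1]), 0.65)]
scene tape_roll [(array([ 701.6, -376.1,    2.3]), 0.84)]
scene stopwatch []
scene crop origin 201 141
top screwdriver_tip [(array([ 618.1, -358.8,   12.5]), 0.44)]
top screwdriver_handle [(array([469.8, 169.5,  15. ]), 0.19)]
top cover_lip [(array([460.1, 169.4,  18.7]), 0.91)]
top cover [(array([504.3, 170.8,   0.1]), 0.57)]
top tray [(array([504.2, 166. ,   2.1]), 0.63), (array([ 586.5, -102.6,   49.4]), 0.46)]
top cover_tongues [(array([568.1, 168.4,  13.6]), 0.72)]
top spanner [(array([421.3, -53.5,   1.4]), 0.65)]
top marker_pen [(array([ 455.3, -201.5,    2.7]), 0.87), (array([720.5, 102.3,   2.4]), 0.64)]
top sample_tin [(array([ 733.9, -270.4,   -1.1]), 0.7), (array([567.3, 165.6,  15.6]), 0.48)]
top tape_roll [(array([ 700.5, -374.1,   -1.4]), 0.84)]
top stopwatch [(array([724. , 102.7,   2. ]), 0.67), (array([417.6, -55.7,  -2.2]), 0.51)]
top crop origin 202 120
```

View pics/pscene.png

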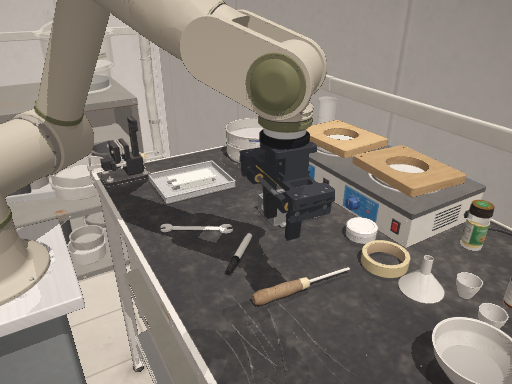

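All in place: the cover is flat in the tray (192,180), the screwdriver lies on the worktop (300,288), the bystanders are unmoved and the gripper is clear.

```bash
python3 -c "
from workcell import *
print(job_done())"
```

```text
the job is handed in; nothing more can be done
None
```

The box is open, the cover lies flat and top side up in the tray, and the screwdriver is back on the worktop. I handed the job in at about 38 s of the 69 s allowed. The verdict isn't reported, so the rest is from my own checks.

**What went off plan:** I levered the cover loose at the notch, then pressed about 8 degrees past level to be sure of the bearing force. That unhooked the tongues early, and the rear of the cover dropped into the box. I left the screwdriver propping up the front, gripped the cover there, lifted it out and laid it in the tray. The screwdriver was put back after that, so the order differs from the one in the task.

**Last checks:**
- **Cover:** about 3 mm from the tray's centre, lip about 18 mm high and tongues 14–19 mm, so level to within what the networks can measure.
- **Screwdriver:** handle and tip about 9–12 mm high, well clear of the tray.
- **Bystanders:** within measuring noise of where they started. The scene camera missed the stopwatch in the last look, but the top camera found it in place.
- **Robot:** touching nothing.

**What I could not confirm:**
- **Bearing force:** the force on the cover was never measured directly, as the wrist readings stayed near noise. The pictures showed the front lifted about 10 mm, and later resting on the blade.
- **Cover speed:** I did not measure it when the rear dropped.

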